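# Fetch a halo ring off the drying rack with a flat lifter

## Task

Pick up the flat metal lifter by its wooden handle, slide its blade under the white halo ring that lies on the drying rack, and lift the ring off the rack on the blade. Then set the lifter down flat and wholly on its plywood board, with the ring still lying on the blade, and let go. Do not touch the ring with the gripper, and leave the roll of masking tape and the spare ring where they are.

Things in the scene. Friction and masses are not known exactly. Their poses are not given: they have to be found in the camera images.
- lifter: Flat steel lifter (spatula) with a bridge handle, 0.18 kg, loose, starts flat on the board. Sheet 215 x 50 mm, 3 mm thick. Origin: underside of the sheet, below the handle's middle; x along the sheet to the tip, z up. Sheet from x = -55 (tail) to +160 mm (tip); free blade x = +45 to +160; the ring sits well with its middle at x = +105 mm.
- lifter_grip (a point): Centre of the straight wooden handle bar: 84 mm long (along the lifter's x), 18 mm wide, 18 mm high, centre 48 mm above the sheet's underside. It stands on two steel posts of 12 mm diameter at x = -33 and +33 mm; the space below the bar, down to the sheet, is open. Axes as the lifter's.
- lifter_tip (a point): Middle of the front edge (tip) of the blade, at its underside.
- lifter_tail (a point): Middle of the rear edge of the sheet, at its underside.
- ring: White plastic halo ring for a headlamp, 0.03 kg, loose, about 100 mm outer and 80 mm inner diameter, 9 mm thick, with a small black connector tab reaching 54 mm from the origin to -y. It lies flat across the two rails of the rack. Origin: at the ring's underside; the middle of the round ring is 4 mm from it to +y. z up.
- drying_rack: Fixed rack on the bench: dark base plate 100 x 102 mm, 6 mm thick, with two aluminium rails along x, 100 mm long, 14 mm wide, tops 45 mm above the bench. Origin: centre of the underside; z up. The gap between the rails is 74 mm wide (along y), open at both ends, free from 6 to 45 mm up. +x points roughly to world +y; the room to slide in from is on the -x side, over the board.
- board: Fixed plywood board lying on the bench before the rack, 260 mm long (x) by 120 mm wide (y), 10 mm thick. Origin: centre of its underside; x points roughly to world +x, z up. The lifter starts on it, its x axis roughly along the board's.
- tape_roll: Roll of beige masking tape, 100 mm across and 25 mm high, lying on the bench beside the rack, on either side of it; a bystander. Origin: centre of its underside.
- spare_ring: A second white halo ring, about 89 mm across and 9 mm thick, lying flat on the bench beyond the rack (further along the rack's +x); a bystander. Origin: its underside, near the middle.

How it is judged (in metres and radians):
On the way:
1. the ring is lifted clear of the rack on the blade of the lifter (height (world z) of ring above 0.06 m and contact force between ring and lifter above 0.05 N and contact force between ring and drying_rack below 0.02 N), for 0.2 s.
At the end, for the whole second after the job is handed in: The lifter lies flat on the board (3 degrees), middles of its tip and tail edges over the board (5 mm past its ends allowed); the ring lies flat on the blade (10 degrees), its origin 75 to 150 mm ahead of the lifter's origin and within 25 mm of its middle line; both at rest (x of ring in the frame of lifter between 0.075 and 0.15 m and y of ring in the frame of lifter between -0.025 and 0.025 m and z of ring in the frame of lifter between 0 and 0.01 m and angle between ring's own z axis and vertical below 0.17 rad and contact force between ring and lifter above 0.05 N and contact force between lifter and board above 0.5 N and angle between lifter's own z axis and vertical below 0.05 rad and x of lifter_tip in the frame of board between -0.135 and 0.135 m and y of lifter_tip in the frame of board between -0.06 and 0.06 m and x of lifter_tail in the frame of board between -0.135 and 0.135 m and y of lifter_tail in the frame of board between -0.06 and 0.06 m and linear speed of each of ring, lifter below 0.02 m/s); the robot touches nothing.
It fails at once if the gripper touches the ring (contact force between any of the fingers, the arm and ring above 0.3 N).
It fails at once if the roll of masking tape is shifted by more than 20 mm (distance of tape_roll from where it was at the start of the episode above 0.02 m).
It fails at once if the spare ring is shifted by more than 20 mm (distance of spare_ring from where it was at the start of the episode above 0.02 m).
It also fails if it takes over 64 s, if anything falls off the work surface, if the arm or the gripper's body presses on something with over 40 N, if the wrist force passes 120 N, or if a joint passes its speed limit or range.

## Robot

A 6-joint arm with a two-finger parallel gripper is mounted at the origin on a cart in front of the work surface, level with it; the furniture and walls round the work are solid. World frame = base frame: x ahead of the robot, y to its left, z up, the work surface at z = 0. Lengths are in mm, angles in rad, forces in N, time in s.
With the tool pointing down it reaches from about 350 to 875 mm from the base axis. Payload 4.2 kg.
Tool frame: the origin (TCP) lies midway between the tips of the shut fingers; the grasp point (between the pads) lies 19 mm behind it; z points along the fingers, y is the line along which they close (so a half turn about z gives the same grasp; the last joint's range is limited). The gripper opens to 85 mm and grips with 20 to 120 N. Pads are 22 mm wide; open, the fingers measure 114 mm over their backs; the gripper's body (76 mm by 85 mm) begins 54 mm behind the grasp point. The pads swing forward as they close: fully open they stand 13 mm farther back than shut.
Start: joints at [1.567, 0.385, 0.008, 0, -1.194, -0.259], TCP at [162.334, 603.529, 231.312] pointing down, gripper open.
Joint ranges: [-3.14, 3.14], [-1.21, 2.06], [-1.07, 1.41], [-3.16, 2.05], [-2.99, -0.16], [-3.1, 3.1]. Speed limits (rad/s): [2.79, 2.79, 3.14, 3.14, 3.14, 3.14].

## Interface

Orientations are given as a unit quaternion [x, y, z, w].
In Python, from bench import arm, eyes, nets gives the robot as it stands.
- The arm moves only by the tool apply_moves, never from a script. Its arguments are lists of equal length, an entry for each row: "delta_rot": the turn, a rotation vector about the tool's x, y, z as a fraction of full scale, a list of three; "xyz": the shift along the tool's x, y, z as a fraction of full scale, a list of three; "hand": the gripper command: -1 is fully open, 1 is shut, values between are in proportion. In form: {"delta_rot": [[ax, ay, az], ...], "xyz": [[dx, dy, dz], ...], "hand": [hand, ...]}. A call has 1 to 20 rows; each row shifts and turns the commanded pose from where the row before left it, along the tool's axes as they then stand; what a row does not reach is not made up. Full scale, the value 1, is 0.025 m for a shift and 6 degrees for a turn. A row lasts 1/12 s, in which the tool goes at most 41.7 mm and 7.16 degrees, less where a joint would pass 70% of its speed; a pose out of reach is approached as far as the arm can. A call with a number of a shift or a turn outside -1 to 1 is refused whole. A call with a gripper value outside its range is refused whole. The fingers move at their own pace and stop on an object; the grip force is fixed at half the most. Time passes only in rows, so rows that do not move let the fingers close. It gives the time, the measured TCP pose, the force, the opening and the grip force at its end, in the units of the state.
- arm.read_state(): the state, without advancing time (a new reading comes with each control period).
- eyes.get_image(name): name is "side" or "top" or "wrist"; returns a dict with "frame" (420x560x3 uint8, red, green, blue), "range_z" (420x560 float32, mm along the optical axis (not along the pixel's ray), 0 where there is no reading), "camera_matrix" (3x3 intrinsics, pixels), "R" (3x3) and "t" (3): a world point X has camera coordinates R X + t; the wrist camera has in their place "hand_eye" (4x4, takes a point from camera to tool coordinates, whose origin is the TCP and whose axes are the flange's). Camera axes: x right, y down, z forward; pixel columns grow to the right and rows downward; lengths in mm; the calibration is good to about 2 mm. The wrist camera is an equidistant fisheye: a pixel r from the principal point sees the ray r / f radians off the axis. A picture is of the moment at which its call begins: read the wrist's pose just before it.
- arm.job_done(): hands the job in; it is judged then, once.
Trained networks look in a picture, given as the dict that the camera call returned (one of the last four; its "shot" number tells which), for a name from the list of things; names that differ only in an ending like _2 or _b are one class to them, and where a whole thing is asked for, a point or a joint stands for the part that bears it (a point fixed in the world has none). Each returns a list of dicts, best first, with "score" (0 to 1); they miss things now and then, are a little off and sometimes report something else, mostly with a low value. They report only what shows in the picture. A call takes as long as a camera call.
- nets.look_for(name, picture): "bbox" ([left, top, right, bottom] in pixels, round what is visible of it).
- nets.masks_of(name, picture): "region" (420x560 bool, what is visible of it) and "bbox" ([left, top, right, bottom] in pixels, round what is visible of it).
The state is a dict: "clock": time; "joints": joint angles; "joint_vel": joint speeds; "joint_efforts": joint torques, N m; "position": TCP position; "ee_rot": TCP orientation; "contact_force": force on the tool from outside, world axes, zero at the start; "wrist_torque": the same for the moment, N m; "gripper_width": finger opening in mm; "grasp_force": force on a finger pad.
Only numpy, scipy, OpenCV 4.12 (cv2) and the standard library are available. Lean on these libraries where they do the work, as an engineer would, in place of code of your own. Each camera call takes 0.05 s, during which the arm holds its last target. There are 200 camera calls.

## Working session

There is one attempt and no reset: what is moved stays moved. The work goes in short steps, Python scripts to look and compute and a tool call to move; the robot and the scene stay as the last step left them, time stands still between calls to the robot, and variables do not carry over. Pictures are saved under pics/ and viewed, at most 10 in all, crops included, and the job is handed in when it is done.

Besides the shell and the picture viewer there is one more tool, called after ">>>" as a command line: name --argument value ..., lists and objects as JSON in quotes. apply_moves: Moves the arm, as the interface text tells. Its arguments: {"type":"object","properties":{"delta_rot":{"type":"array"},"xyz":{"type":"array"},"hand":{"type":"array"}},"required":["delta_rot","xyz","hand"]}

```bash
mkdir -p pics; cat > h.py <<'E'
import numpy as np, cv2
from bench import arm, eyes, nets
def cloud(p, m):
    v,u=np.nonzero(m&(p["range_z"]>0)); z=p["range_z"][v,u].astype(float); K=p["camera_matrix"]
    c=np.stack([(u-K[0,2])/K[0,0]*z,(v-K[1,2])/K[1,1]*z,z],1)
    return (c-np.array(p["t"]))@np.array(p["R"])
def save(p,n): cv2.imwrite(f"pics/{n}.png",p["frame"][...,::-1])
E
python3 - <<'E'
from h import *
s=arm.read_state(); print({k:np.round(v,3).tolist() for k,v in s.items()})
for cam in ("top","side"):
    p=eyes.get_image(cam); save(p,cam+"0")
    print(cam, "campos",np.round(-np.array(p["R"]).T@np.array(p["t"])))
    for n in ("lifter","ring","drying_rack","board","tape_roll","spare_ring"):
        for r in nets.masks_of(n,p)[:2]:
            c=cloud(p,r["region"])
            if len(c)<20: continue
            (cx,cy),(w,h),a=cv2.minAreaRect(c[:,:2].astype(np.float32))
            print(n,round(r["score"],2),r["bbox"],len(c),"med",np.round(np.median(c,0)),"rect",np.round([cx,cy,w,h,a],1),"z",np.round(np.percentile(c[:,2],[2,50,98])))
a=cv2.imread("pics/top0.png");b=cv2.imread("pics/side0.png")
cv2.imwrite("pics/both.png",cv2.resize(np.vstack([a,b]),(400,600)))
E
```

```text
{'clock': 0.0, 'joints': [1.567, 0.386, 0.007, -0.0, -1.194, -0.259], 'joint_vel': [0.001, -0.001, -0.001, 0.0, -0.0, 0.002], 'joint_efforts': [0.0, -39.229, 18.84, 4.186, -0.005, -0.0], 'position': [162.192, 603.002, 230.216], 'ee_rot': [0.991, -0.131, -0.0, 0.001], 'contact_force': [0.365, -0.124, -0.698], 'wrist_torque': [0.023, 0.001, -0.031], 'grasp_force': 0.0, 'gripper_width': 85.783}
top campos [422. 360. 920.]
lifter 0.83 [325.4, 154.0, 352.6, 245.0] 1940 med [586. 246.  13.] rect [588.6 242.6  50.9 215.8  85.5] z [10. 13. 68.]
ring 0.73 [325.2, 153.3, 351.6, 242.7] 1954 med [584. 246.  13.] rect [588.5 243.1  52.5 215.4  85.2] z [ 9. 13. 68.]
ring 0.66 [245.5, 172.4, 291.3, 218.2] 676 med [584. 389.  51.] rect [580.2 398.5  98.5 107.2  12.6] z [ 2. 51. 55.]
drying_rack 0.69 [251.3, 175.6, 296.2, 220.6] 1328 med [587. 397.   6.] rect [585.6 393.3 101.  102.5  89.1] z [ 2.  6. 46.]
drying_rack 0.33 [325.1, 152.2, 353.2, 241.5] 1952 med [585. 246.  13.] rect [588.4 242.7  53.5 215.4  85.4] z [10. 13. 68.]
board 0.75 [315.0, 145.8, 369.6, 258.0] 3442 med [565. 213.  10.] rect [
[... 473 characters left out ...]
, 349.1, 278.8] 1546 med [456. 422.  19.] rect [457.7 394.2 132.2 104.1  77.8] z [ 1. 19. 26.]
ring 0.65 [236.3, 215.7, 286.0, 242.5] 418 med [567. 404.  53.] rect [575.5 400.7  93.9  94.6   4. ] z [48. 53. 55.]
drying_rack 0.94 [223.8, 210.8, 289.7, 268.9] 1833 med [589. 419.   8.] rect [582.7 391.6 111.3 103.   88.8] z [ 3.  8. 47.]
board 0.7 [227.0, 180.4, 347.9, 227.1] 1782 med [548. 252.  11.] rect [577.  252.  220.1 261.   89.7] z [ 5. 11. 13.]
tape_roll 0.71 [295.2, 233.9, 349.8, 275.2] 1591 med [456. 423.  19.] rect [462.4 394.8 102.4 136.6   7.7] z [ 0. 19. 26.]
spare_ring 0.79 [248.6, 281.4, 302.3, 318.6] 693 med [507. 536.   8.] rect [505.8 532.7  94.8  86.4  86.9] z [ 1.  8. 10.]
```

View pics/top0.png

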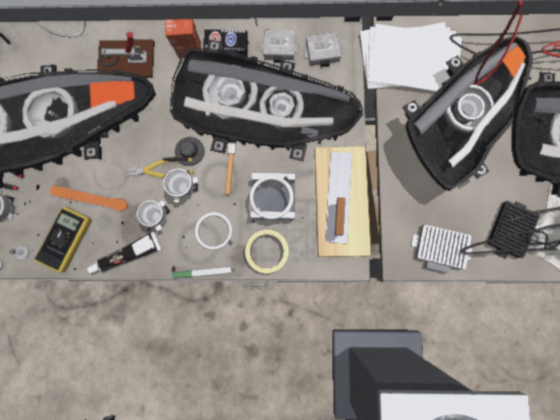

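View pics/side0.png

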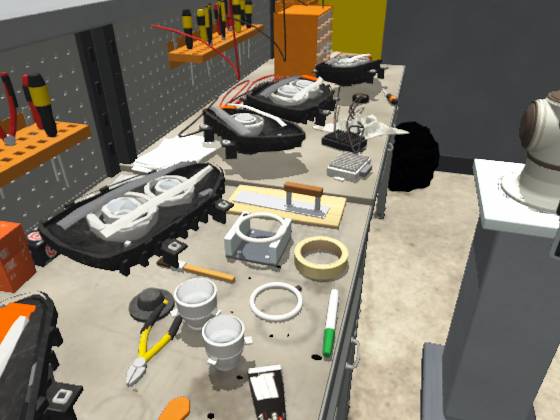

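Top view: the lifter is on the board with its handle at about px (340,215) and its tip towards +x (up). The ring is on the rack at (271,197), the tape roll at (267,251) and the spare ring at (213,231).

```bash
python3 - <<'E'
from h import *
p=eyes.get_image("top")
L=nets.masks_of("lifter",p)[0]["region"]; c=cloud(p,cv2.dilate(L.astype(np.uint8),np.ones((3,3)))>0)
b=c[c[:,2]>55]; print("bar",len(b),cv2.minAreaRect(b[:,:2].astype(np.float32)),b.mean(0))
s=cloud(p,L); s=s[s[:,2]<20]; r=cv2.minAreaRect(s[:,:2].astype(np.float32)); print("sheet",r, cv2.boxPoints(r).round(1).tolist())
# ring by colour/height
allc=np.zeros((420,560),bool); allc[165:228,240:302]=1
c=cloud(p,allc)
g=c[(c[:,2]>48)&(c[:,2]<62)]
(x,y),R=cv2.minEnclosingCircle(g[:,:2].astype(np.float32)); 
A=np.c_[2*g[:,:2],np.ones(len(g))]; q=np.linalg.lstsq(A,(g[:,:2]**2).sum(1),rcond=None)[0]
print("ring circ",x,y,R,"fit",q[:2],"n",len(g),np.median(g[:,2]))
d=np.hypot(*(g[:,:2]-q[:2]).T); print("far pts",g[d>50.5].round(0).tolist()[:15])
k=c[(c[:,2]>38)&(c[:,2]<47.5)]; print("rails",len(k),cv2.minAreaRect(k[:,:2].astype(np.float32)))
k=c[(c[:,2]>3)]; print("rack",cv2.minAreaRect(k[:,:2].astype(np.float32)))
f=p["frame"][140:265,235:380]; cv2.imwrite("pics/crop.png",cv2.resize(f[...,::-1],None,fx=5,fy=4.8,interpolation=cv2.INTER_CUBIC)[:600,:725])
E
```

```text
bar 330 ((535.230712890625, 247.0295867919922), (18.219858169555664, 83.30752563476562), 85.67593383789062) [534.34441119 247.40346981  65.77944946]
sheet ((588.5147094726562, 241.6180419921875), (52.1334342956543, 217.05978393554688), 85.38246154785156) [[478.20001220703125, 224.39999389648438], [694.5999755859375, 206.89999389648438], [698.7999877929688, 258.8999938964844], [482.3999938964844, 276.29998779296875]]
ring circ 587.9615478515625 403.0273742675781 57.99317169189453 fit [580.29478917 397.88119491] n 498 52.603172528860384
far pts [[635.0, 437.0, 48.0], [633.0, 410.0, 48.0], [627.0, 366.0, 53.0], [627.0, 364.0, 51.0], [625.0, 369.0, 52.0], [625.0, 367.0, 52.0], [625.0, 364.0, 52.0], [625.0, 362.0, 53.0], [622.0, 369.0, 51.0], [622.0, 366.0, 54.0], [622.0, 364.0, 52.0], [622.0, 362.0, 51.0], [620.0, 367.0, 50.0], [620.0, 364.0, 53.0], [618.0, 364.0, 49.0]]
rails 390 ((585.7034912109375, 396.956787109375), (101.52178192138672, 102.05946350097656), 89.84271240234375)
rack ((590.361083984375, 401.99188232421875), (149.48294067382812, 143.39781188964844), 0.6752736568450928)
```

View pics/crop.png

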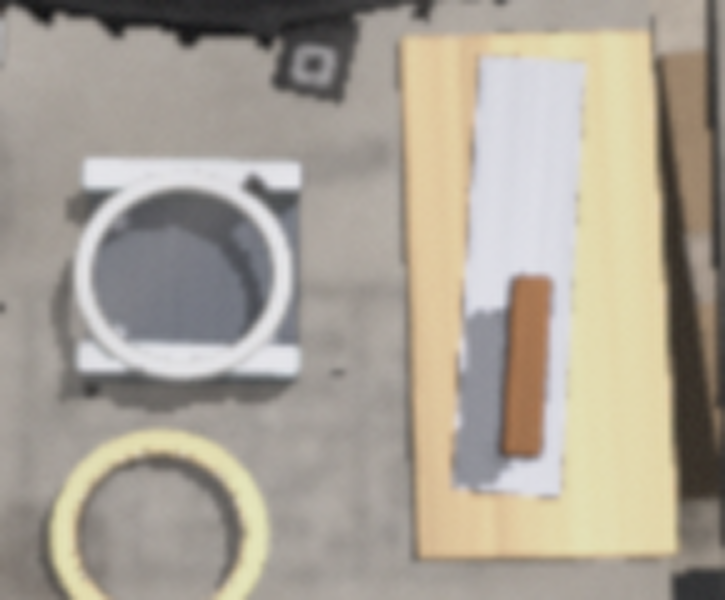

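>>> apply_moves --delta_rot '[[0,0,-0.875],[0,0,-0.875],[0,0,0],[0,0,0],[0,0,0],[0,0,0],[0,0,0],[0,0,0],[0,0,0],[0,0,0],[0,0,0],[0,0,0],[0,0,0],[0,0,0],[0,0,0],[0,0,0],[0,0,0],[0,0,0],[0,0,0],[0,0,0]]' --xyz '[[0,0,0],[0,0,0],[0.907,0.724,0.15],[0.907,0.724,0.15],[0.907,0.724,0.15],[0.907,0.724,0.15],[0.907,0.724,0.15],[0.907,0.724,0.15],[0.907,0.724,0.15],[0.907,0.724,0.15],[0.907,0.724,0.15],[0.907,0.724,0.15],[0.907,0.724,0.15],[0.907,0.724,0.15],[0.907,0.724,0.15],[0.907,0.724,0.15],[0.907,0.724,0.15],[0.907,0.724,0.15],[0.907,0.724,0.15],[0.907,0.724,0.15]]' --hand '[-1,-1,-1,-1,-1,-1,-1,-1,-1,-1,-1,-1,-1,-1,-1,-1,-1,-1,-1,-1]'

```text
clock: 2.47
position: [544.3, 245.3, 163.8]
ee_rot: [0.999, -0.04, 0.0, -0.0]
contact_force: [0.2, 0.2, 0.3]
gripper_width: 85.2
grasp_force: 0.0
```

Take one close look with the wrist camera before descending.

```bash
cat >> h.py <<'E'
from scipy.spatial.transform import Rotation as Ro
def wcloud(p,s,m):
    v,u=np.nonzero(m&(p["range_z"]>0)); z=p["range_z"][v,u].astype(float); K=p["camera_matrix"]
    x=(u-K[0,2])/K[0,0]; y=(v-K[1,2])/K[1,1]; th=np.hypot(x,y); k=np.tan(th)/np.maximum(th,1e-9)
    c=np.stack([x*k*z,y*k*z,z,np.ones_like(z)],1)
    t=(c@np.array(p["hand_eye"]).T)[:,:3]
    return Ro.from_quat(s["ee_rot"]).apply(t)+s["position"]
E
python3 - <<'E'
from h import *
s=arm.read_state(); p=eyes.get_image("wrist"); save(p,"w1")
c=wcloud(p,s,np.ones((420,560),bool))
b=c[(c[:,2]>60)&(c[:,2]<72)&(np.hypot(c[:,0]-535,c[:,1]-247)<60)]; print(len(b),cv2.minAreaRect(b[:,:2].astype(np.float32)) if len(b)>5 else 0, np.median(b,0))
for n in ("lifter","drying_rack","ring","board"):
    for r in nets.masks_of(n,p)[:1]:
        c=wcloud(p,s,r["region"]); print(n,r["score"],cv2.minAreaRect(c[:,:2].astype(np.float32)),np.percentile(c[:,2],[2,50,98]))
E
```

```text
2247 ((534.8895874023438, 248.07476806640625), (18.10709571838379, 83.43930053710938), 85.50530242919922) [538.93485043 247.76392431  65.97670093]
lifter 0.63 ((585.8751220703125, 243.8712921142578), (50.378135681152344, 216.34542846679688), 85.34428405761719) [10.80385976 12.48107596 66.8456509 ]
drying_rack 0.82 ((578.230224609375, 414.09033203125), (136.96009826660156, 120.02706909179688), 89.03878021240234) [ 2.36445837  5.6901501  45.39608799]
ring 0.58 ((585.6554565429688, 243.6392822265625), (50.995018005371094, 216.71469116210938), 85.46833038330078) [10.78938753 12.48225228 66.84638657]
board 0.9 ((485.47802734375, 146.09677124023438), (458.5676574707031, 298.7393798828125), 2.0086023807525635) [ 7.40175863  9.20216895 10.88145344]
```

View pics/w1.png

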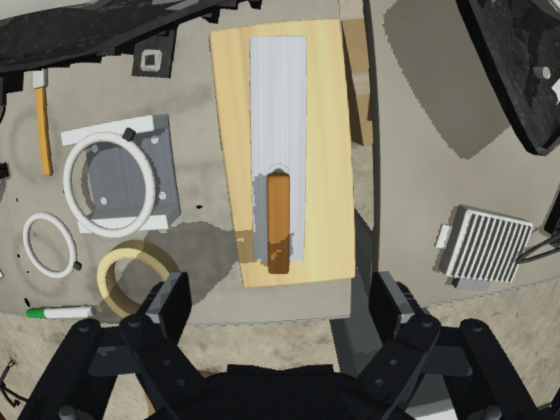

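Wrist view: the bar is at px (278,222), midway between the open fingers and parallel to them. I'll descend and grip.

>>> apply_moves --delta_rot '[[0,0,0],[0,0,0],[0,0,0],[0,0,0],[0,0,0],[0,0,0],[0,0,0],[0,0,0],[0,0,0],[0,0,0],[0,0,0],[0,0,0],[0,0,0],[0,0,0],[0,0,0],[0,0,0],[0,0,0],[0,0,0]]' --xyz '[[0,-0.08,0.6],[0,0,0.7],[0,0,0.7],[0,0,0.7],[0,0,0.7],[0,0,0.7],[0,0,0.5],[0,0,0.4],[0,0,0],[0,0,0],[0,0,0],[0,0,0],[0,0,0],[0,0,0],[0,0,0],[0,0,0],[0,0,0],[0,0,0]]' --hand '[-1,-1,-1,-1,-1,-1,-1,-1,-1,-1,1,1,1,1,1,1,1,1]'

```text
clock: 4.22
position: [543.5, 248.2, 39.1]
ee_rot: [0.999, -0.04, 0.0, 0.0]
contact_force: [-1.2, -0.3, 3.0]
gripper_width: 17.1
grasp_force: 61.9
```

>>> apply_moves --delta_rot '[[0,0,0],[0,0,0],[0,0,0],[0,0,0],[0,0,0],[0,0,0],[0,0,0],[0,0,0],[0,0,0],[0,0,0]]' --xyz '[[0,0,-0.2],[0,0,-0.4],[0,0,-0.5],[0,0,-0.5],[0.1,0.4,-0.5],[0.2,0.6,-0.5],[0.2,0.6,-0.5],[0.2,0.6,-0.3],[0.14,0.34,-0.2],[0,0,0]]' --hand '[1,1,1,1,1,1,1,1,1,1]'

```text
clock: 5.05
position: [560.2, 181.7, 130.5]
ee_rot: [0.999, -0.041, 0.001, -0.001]
contact_force: [0.3, 0.1, -1.9]
gripper_width: 16.8
grasp_force: 61.4
```

>>> apply_moves --delta_rot '[[0,0,-0.5],[0,0,-0.9],[0,0,-0.9],[0,0,-0.9],[0,0,-0.9],[0,0,-0.9],[0,0,-0.9],[0,0,-0.9],[0,0,-0.9],[0,0,-0.9],[0,0,-0.9],[0,0,-0.9],[0,0,-0.9],[0,0,-0.9],[0,0,-0.9],[0,0,-0.9],[0,0,-0.9],[0,0,-0.6],[0,0,-0.3],[0,0,0]]' --xyz '[[0,0,0],[0,0,0],[0,0,0],[0,0,0],[0,0,0],[0,0,0],[0,0,0],[0,0,0],[0,0,0],[0,0,0],[0,0,0],[0,0,0],[0,0,0],[0,0,0],[0,0,0],[0,0,0],[0,0,0],[0,0,0],[0,0,0],[0,0,0]]' --hand '[1,1,1,1,1,1,1,1,1,1,1,1,1,1,1,1,1,1,1,1]'

```text
clock: 6.72
position: [558.9, 183.6, 128.2]
ee_rot: [0.705, 0.709, -0.001, -0.0]
contact_force: [-0.1, 0.4, -1.8]
gripper_width: 17.3
grasp_force: 61.3
```

```bash
cat > look.py <<'E'
from h import *
import sys
s=arm.read_state(); print(np.round(s["position"],1),"yaw",np.degrees(2*np.arctan2(s["ee_rot"][1],s["ee_rot"][0])), np.round(s["ee_rot"],4),s["clock"])
p=eyes.get_image("wrist"); save(p,sys.argv[1]); R=Ro.from_quat(s["ee_rot"])
r=nets.masks_of("lifter",p)
if r:
    print("score",r[0]["score"]); w=wcloud(p,s,cv2.erode(r[0]["region"].astype(np.uint8),np.ones((3,3)))>0)
    c=R.inv().apply(w-s["position"])
    k=c[c[:,0]>60]   # blade ahead of handle, tool frame
    A=np.c_[k[:,:2],np.ones(len(k))]; z0=np.median(k[:,2]); k=k[abs(k[:,2]-z0)<15]; A=np.c_[k[:,:2],np.ones(len(k))]
    q=np.linalg.lstsq(A,k[:,2],rcond=None)[0]; print("blade plane: slope deg x,y",np.degrees(q[:2]),"z at tcp",q[2])
    print("tool-frame x range",np.percentile(k[:,0],[0.5,99.5]),"y range",np.percentile(k[:,1],[1,99]),cv2.minAreaRect(k[:,:2].astype(np.float32)))
for cam in ("top",):
    p=eyes.get_image(cam)
    r=nets.masks_of("ring",p); print([ (round(x["score"],2),np.round(x["bbox"]).tolist()) for x in r])
E
python3 look.py w2
```

```text
[558.9 183.6 128.2] yaw 90.28546611052582 [ 7.053e-01  7.089e-01 -6.000e-04 -3.000e-04] 6.7167
score 0.66
blade plane: slope deg x,y [ 0.09946727 -0.65563662] z at tcp 26.56458696586892
tool-frame x range [ 60.23356264 139.90328053] y range [-23.0328827   24.75640598] ((100.56205749511719, 1.0454826354980469), (50.07480239868164, 81.09940338134766), 89.95365905761719)
[(0.91, [251.0, 174.0, 292.0, 219.0]), (0.5, [302.0, 189.0, 318.0, 202.0])]
```

View pics/w2.png

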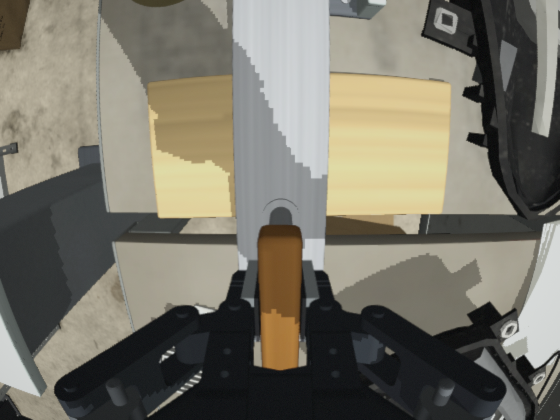

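Wrist view: the sheet runs straight ahead through px (280,0–270) and is level. I'll move to the gap centreline and descend.

>>> apply_moves --delta_rot '[[0,0,0],[0,0,0],[0,0,0],[0,0,0],[0,0,0],[0,0,0],[0,0,0],[0,0,0],[0,0,0],[0,0,0]]' --xyz '[[0,0.2,0],[0,0.4,0.1],[0,0.38,0.4],[0,0,0.5],[0,0,0.5],[0,0,0.5],[0,0,0.5],[0,0,0.4],[0,0,0],[0,0,0]]' --hand '[1,1,1,1,1,1,1,1,1,1]'

```text
clock: 7.75
position: [584.0, 183.1, 55.3]
ee_rot: [0.706, 0.709, -0.001, -0.0]
contact_force: [0.7, 0.7, -1.6]
gripper_width: 17.6
grasp_force: 61.3
```

```bash
python3 look.py w3; python3 - <<'E'
from h import *
p=eyes.get_image("side"); save(p,"s3")
f=p["frame"][170:300,200:370]; cv2.imwrite("pics/s3c.png",cv2.resize(f[...,::-1],None,fx=4.5,fy=4.5,interpolation=cv2.INTER_CUBIC))
E
```

```text
[584.  183.1  55.3] yaw 90.22724951240674 [ 7.057e-01  7.085e-01 -9.000e-04 -1.000e-04] 7.75
score 0.77
blade plane: slope deg x,y [ 0.06932839 -0.69100168] z at tcp 26.625890598373125
tool-frame x range [ 60.28590052 139.92469917] y range [-22.87487526  24.57793387] ((100.50373840332031, 0.6687126159667969), (80.99502563476562, 49.450225830078125), 0.00583251379430294)
[(0.72, [247.0, 173.0, 291.0, 219.0])]
```

View pics/s3c.png

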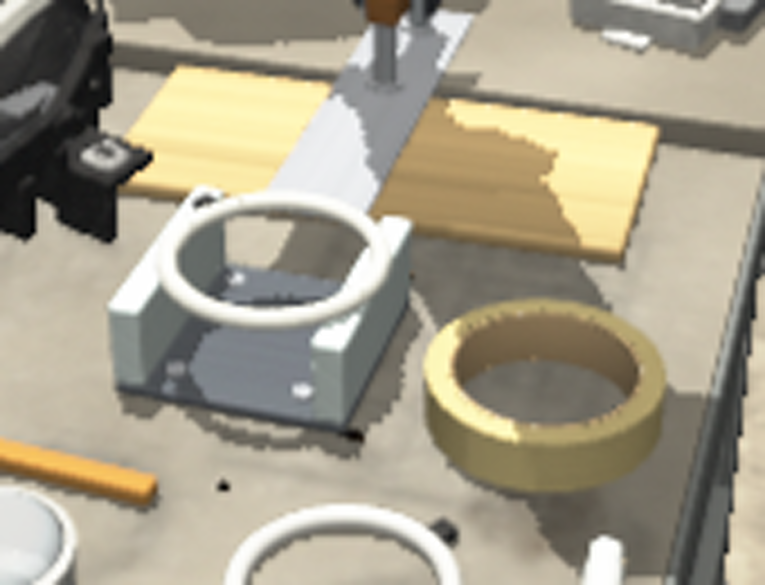

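The side crop shows the blade in line with the gap between the rails and below ring level. I'll slide it in.

>>> apply_moves --delta_rot '[[0,0,0],[0,0,0],[0,0,0],[0,0,0],[0,0,0],[0,0,0],[0,0,0],[0,0,0],[0,0,0],[0,0,0],[0,0,0],[0,0,0],[0,0,0],[0,0,0],[0,0,0]]' --xyz '[[0.2,0,0],[0.36,0,0],[0.4,0,0],[0.4,0,0],[0.4,0,0],[0.4,0,0],[0.4,0,0],[0.4,0,0],[0.4,0,0],[0.4,0,0],[0.4,0,0],[0.3,0,0],[0.1,0,0],[0,0,0],[0,0,0]]' --hand '[1,1,1,1,1,1,1,1,1,1,1,1,1,1,1]'

```text
clock: 9.25
position: [583.2, 297.3, 56.2]
ee_rot: [0.706, 0.709, -0.0, -0.0]
contact_force: [0.2, 0.2, -2.5]
gripper_width: 17.0
grasp_force: 61.3
```

```bash
python3 look.py w4; python3 - <<'E'
from h import *
p=eyes.get_image("side"); save(p,"s4")
r=nets.masks_of("ring",p)[0]; c=cloud(p,r["region"]); g=c[(c[:,2]>48)&(c[:,2]<62)]
q=np.linalg.lstsq(np.c_[2*g[:,:2],np.ones(len(g))],(g[:,:2]**2).sum(1),rcond=None)[0]; print(r["score"],"ring centre",q[:2],np.median(g[:,2]))
f=p["frame"][170:300,200:370]; cv2.imwrite("pics/s4c.png",cv2.resize(f[...,::-1],None,fx=4.5,fy=4.5,interpolation=cv2.INTER_CUBIC))
E
```

```text
[583.2 297.3  56.2] yaw 90.23990919236414 [ 7.056e-01  7.086e-01 -2.000e-04 -0.000e+00] 9.25
score 0.56
blade plane: slope deg x,y [ 0.11127591 -0.6482238 ] z at tcp 26.570411274700565
tool-frame x range [ 61.61901456 139.87888074] y range [-22.84676701  24.58854033] ((100.60716247558594, 0.7713088989257812), (80.3371353149414, 49.29825973510742), 0.3615614175796509)
[]
0.69 ring centre [577.1109169  400.38237415] 52.66887487587141
```

View pics/s4c.png

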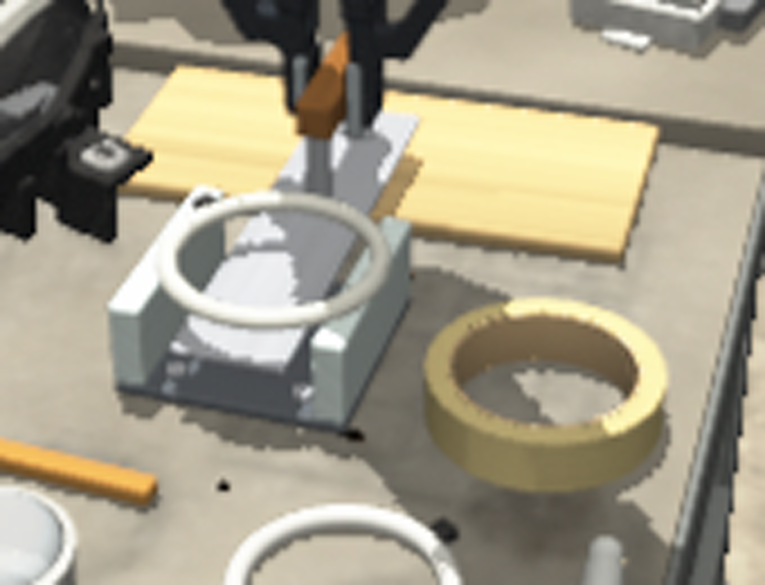

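>>> apply_moves --delta_rot '[[0,0,0],[0,0,0],[0,0,0],[0,0,0],[0,0,0],[0,0,0],[0,0,0],[0,0,0],[0,0,0],[0,0,0],[0,0,0],[0,0,0],[0,0,0],[0,0,0],[0,0,0],[0,0,0],[0,0,0],[0,0,0],[0,0,0],[0,0,0]]' --xyz '[[0.1,0,0],[0.1,0,0],[0,0,-0.1],[0,0,-0.15],[0,0,-0.1],[0,0,-0.07],[0,0,-0.06],[0,0,-0.06],[0,0,-0.06],[0,0,-0.06],[0,0,-0.08],[0,0,-0.1],[0,0,-0.12],[0,0,-0.14],[0,0,-0.16],[0,0,-0.16],[0,0,-0.16],[0,0,-0.14],[0,0,-0.1],[0,0,-0.06]]' --hand '[1,1,1,1,1,1,1,1,1,1,1,1,1,1,1,1,1,1,1,1]'

```text
clock: 11.22
position: [583.5, 302.6, 103.9]
ee_rot: [0.706, 0.709, 0.0, 0.0]
contact_force: [-0.3, -0.2, -2.1]
gripper_width: 17.0
grasp_force: 61.3
```

```bash
cat > ring.py <<'E'
from h import *
import sys
s=arm.read_state(); P=s["position"]; yaw=2*np.arctan2(s["ee_rot"][1],s["ee_rot"][0]); print(np.round(P,1),np.degrees(yaw),s["clock"],s["contact_force"])
p=eyes.get_image("side")
for r in nets.masks_of("ring",p)[:3]:
    c=cloud(p,r["region"]); zm=np.median(c[:,2]); g=c[abs(c[:,2]-zm)<8]
    if len(g)<30: continue
    q=np.linalg.lstsq(np.c_[2*g[:,:2],np.ones(len(g))],(g[:,:2]**2).sum(1),rcond=None)[0]
    pl=np.linalg.lstsq(np.c_[g[:,:2]-q[:2],np.ones(len(g))],g[:,2],rcond=None)[0]
    d=q[:2]-P[:2]; print(r["score"],"centre",q[:2].round(1),"R",np.sqrt(q[2]+q[:2]@q[:2]),"z",zm,"tilt deg",np.degrees(pl[:2]).round(1),"in lifter:",9+d@[np.cos(yaw),np.sin(yaw)],d@[-np.sin(yaw),np.cos(yaw)])
v,u=[int(x) for x in sys.argv[2:4]]
f=p["frame"][v:v+130,u:u+170]; cv2.imwrite(f"pics/{sys.argv[1]}.png",cv2.resize(f[...,::-1],None,fx=4.5,fy=4.5,interpolation=cv2.INTER_CUBIC))
E
python3 ring.py s5 160 200
```

```text
[583.5 302.6 103.9] 90.24529378062664 11.2167 [-0.33371901 -0.24942669 -2.13317811]
0.78 centre [577.  400.7] R 45.128679240699896 z 85.49818977327365 tilt deg [0.6 0.1] in lifter: 107.21398201547962 6.0811500781248515
```

View pics/s5.png

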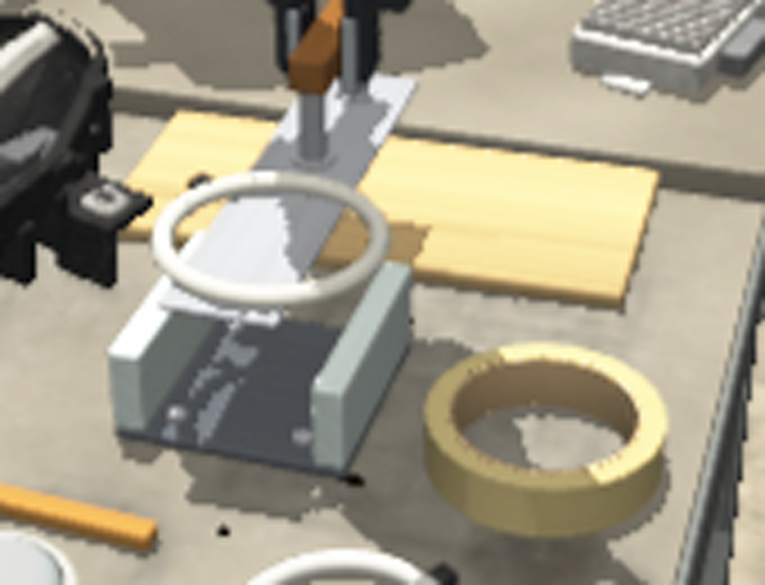

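The ring lies level on the blade around px (270,240), clear of the rack. I'll retreat gently.

>>> apply_moves --delta_rot '[[0,0,0],[0,0,0],[0,0,0],[0,0,0],[0,0,0],[0,0,0],[0,0,0],[0,0,0],[0,0,0],[0,0,0],[0,0,0],[0,0,0],[0,0,0],[0,0,0],[0,0,0],[0,0,0],[0,0,0],[0,0,0],[0,0,0],[0,0,0]]' --xyz '[[0,0,0],[-0.1,-0.04,-0.02],[-0.2,-0.08,-0.04],[-0.3,-0.12,-0.05],[-0.3,-0.12,-0.05],[-0.3,-0.12,-0.05],[-0.3,-0.12,-0.05],[-0.3,-0.12,-0.05],[-0.3,-0.12,-0.05],[-0.3,-0.12,-0.05],[-0.3,-0.12,-0.05],[-0.3,-0.12,-0.05],[-0.3,-0.12,-0.05],[-0.3,-0.12,-0.05],[-0.3,-0.12,-0.05],[-0.3,-0.12,-0.05],[-0.3,-0.12,-0.05],[-0.2,-0.08,-0.03],[-0.1,-0.04,0],[0,0,0]]' --hand '[1,1,1,1,1,1,1,1,1,1,1,1,1,1,1,1,1,1,1,1]'

```text
clock: 12.98
position: [535.7, 181.7, 123.2]
ee_rot: [0.706, 0.708, 0.0, -0.0]
contact_force: [0.5, -0.8, -2.6]
gripper_width: 17.3
grasp_force: 61.3
```

>>> apply_moves --delta_rot '[[0,0,0.15],[0,0,0.3],[0,0,0.45],[0,0,0.6],[0,0,0.6],[0,0,0.6],[0,0,0.6],[0,0,0.6],[0,0,0.6],[0,0,0.6],[0,0,0.6],[0,0,0.6],[0,0,0.6],[0,0,0.6],[0,0,0.6],[0,0,0.6],[0,0,0.45],[0,0,0.3],[0,0,0.15],[0,0,0]]' --xyz '[[0,0,0],[0,0,0],[0,0,0],[0,0,0],[0,0,0],[0,0,0],[0,0,0],[0,0,0],[0,0,0],[0,0,0],[0,0,0],[0,0,0],[0,0,0],[0,0,0],[0,0,0],[0,0,0],[0,0,0],[0,0,0],[0,0,0],[0,0,0]]' --hand '[1,1,1,1,1,1,1,1,1,1,1,1,1,1,1,1,1,1,1,1]'

```text
clock: 14.65
position: [535.9, 182.6, 122.9]
ee_rot: [0.96, 0.281, -0.0, 0.0]
contact_force: [0.3, -0.8, -1.5]
gripper_width: 17.0
grasp_force: 61.3
```

```bash
python3 ring.py s6 120 200
```

```text
[535.9 182.6 122.9] 32.6408071195314 14.65 [ 0.27590376 -0.82093638 -1.52854915]
0.97 centre [613.1 239.8] R 44.64918332810264 z 103.75448813933048 tilt deg [ 0.1 -0.6] in lifter: 104.85880050446197 6.59150373947547
```

>>> apply_moves --delta_rot '[[0,0,0.15],[0,0,0.3],[0,0,0.45],[0,0,0.57],[0,0,0.57],[0,0,0.57],[0,0,0.57],[0,0,0.57],[0,0,0.57],[0,0,0.45],[0,0,0.3],[0,0,0.15],[0,0,0],[0,0,0],[0,0,0],[0,0,0],[0,0,0],[0,0,0],[0,0,0],[0,0,0]]' --xyz '[[0,0,0],[0,0,0],[0,0,0],[0,0,0],[0,0,0],[0,0,0],[0,0,0],[0,0,0],[0,0,0],[0,0,0],[0,0,0],[0,0,0],[0,-0.12,0.1],[0,-0.24,0.2],[0.02,-0.35,0.2],[0.02,-0.4,0.2],[0.02,-0.4,0.2],[0,-0.3,0.2],[0,-0.18,0.1],[0,-0.06,0]]' --hand '[1,1,1,1,1,1,1,1,1,1,1,1,1,1,1,1,1,1,1,1]'

```text
clock: 16.42
position: [535.6, 234.4, 91.9]
ee_rot: [1.0, 0.012, -0.001, 0.001]
contact_force: [-1.3, -0.8, -2.4]
gripper_width: 16.7
grasp_force: 61.3
```

```bash
python3 ring.py s7 120 200; python3 look.py w7
```

```text
[535.6 234.4  91.9] 1.3902176775121846 16.4167 [-1.26725662 -0.8012341  -2.38218547]
0.91 centre [630.  242.6] R 45.33312138151108 z 73.01808447724686 tilt deg [-0.2 -0.8] in lifter: 103.53117021675304 5.8836296854922745
[536.1 233.9  92.9] yaw 1.3643039796834597 [ 9.999e-01  1.190e-02 -1.000e-04  2.000e-04] 16.5167
score 0.58
blade plane: slope deg x,y [ 0.05132122 -0.66733189] z at tcp 26.70692198816904
tool-frame x range [ 60.53854231 136.99202951] y range [-23.63826223  23.83160585] ((100.32567596435547, 0.20853805541992188), (80.69424438476562, 49.426090240478516), 0.2175087034702301)
[(0.57, [320.0, 147.0, 357.0, 189.0])]
```

View pics/w7.png

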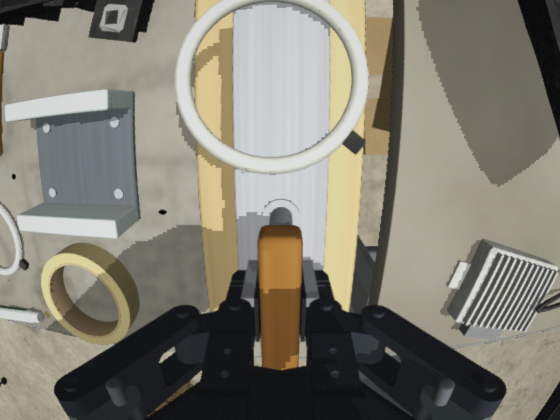

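Wrist view: the ring is centred on the blade at px (272,85), over the board, with its tab at (353,141). I'll lower it.

>>> apply_moves --delta_rot '[[0,0,0],[0,0,0],[0,0,0],[0,0,0],[0,0,0],[0,0,0],[0,0,0],[0,0,0],[0,0,0],[0,0,0],[0,0,0],[0,0,0],[0,0,0],[0,0,0],[0,0,0],[0,0,0],[0,0,0],[0,0,0]]' --xyz '[[0,0,0.1],[0,0,0.2],[0,0,0.25],[0,0,0.25],[0,0,0.25],[0,0,0.25],[0,0,0.2],[0,0,0.15],[0,0,0.1],[0,0,0.08],[0,0,0.06],[0,0,0.05],[0,0,0.05],[0,0,0.04],[0,0,0.04],[0,0,0.02],[0,0,0],[0,0,0]]' --hand '[1,1,1,1,1,1,1,1,1,1,1,1,1,1,1,1,1,1]'

```text
clock: 18.22
position: [536.2, 233.5, 40.8]
ee_rot: [1.0, 0.012, 0.0, -0.0]
contact_force: [0.5, -1.1, -2.0]
gripper_width: 16.8
grasp_force: 61.3
```

>>> apply_moves --delta_rot '[[0,0,0],[0,0,0],[0,0,0],[0,0,0],[0,0,0],[0,0,0]]' --xyz '[[0,0,0.02],[0,0,0.02],[0,0,0.02],[0,0,0.01],[0,0,0],[0,0,0]]' --hand '[1,1,1,1,1,1]'

```text
clock: 18.72
position: [536.2, 233.5, 39.2]
ee_rot: [1.0, 0.012, 0.0, -0.0]
contact_force: [-0.3, -0.7, -0.9]
gripper_width: 16.9
grasp_force: 61.4
```

>>> apply_moves --delta_rot '[[0,0,0],[0,0,0],[0,0,0],[0,0,0]]' --xyz '[[0,0,0.02],[0,0,0.01],[0,0,0],[0,0,0]]' --hand '[1,1,1,1]'

```text
clock: 19.05
position: [536.2, 233.5, 39.1]
ee_rot: [1.0, 0.012, 0.0, 0.0]
contact_force: [-2.0, -1.4, 5.5]
gripper_width: 16.9
grasp_force: 62.3
```

>>> apply_moves --delta_rot '[[0,0,0],[0,0,0],[0,0,0],[0,0,0],[0,0,0],[0,0,0],[0,0,0],[0,0,0],[0,0,0],[0,0,0],[0,0,0],[0,0,0],[0,0,0],[0,0,0],[0,0,0],[0,0,0],[0,0,0],[0,0,0],[0,0,0]]' --xyz '[[0,0,0],[0,0,0],[0,0,0],[0,0,0],[0,0,0],[0,0,0],[0,0,0],[0,0,-0.1],[0,0,-0.3],[0,0,-0.5],[0,0,-0.7],[0,0,-0.7],[0,0,-0.7],[0,0,-0.7],[0,0,-0.7],[0,0,-0.5],[0,0,-0.3],[0,0,0],[0,0,0]]' --hand '[0.4,0.2,0,-0.2,-0.2,-0.2,-0.2,-0.2,-0.2,-0.2,-0.2,-0.2,-0.2,-0.2,-0.2,-0.2,-0.2,-0.2,-0.2]'

```text
clock: 20.63
position: [536.0, 233.5, 168.5]
ee_rot: [1.0, 0.011, 0.0, -0.0]
contact_force: [-0.2, -0.7, -1.4]
gripper_width: 50.8
grasp_force: 0.0
```

```bash
python3 ring.py s8 120 200; python3 look.py w8; python3 - <<'E'
from h import *
s=arm.read_state(); p=eyes.get_image("wrist")
c=wcloud(p,s,np.ones((420,560),bool)); b=c[(c[:,2]>60)&(c[:,2]<72)&(np.hypot(c[:,0]-527,c[:,1]-233)<60)]
print("bar",cv2.minAreaRect(b[:,:2].astype(np.float32)))
E
```

```text
[536.  233.5 168.5] 1.3106479389710084 20.6333 [-0.23561045 -0.743801   -1.35035961]
0.76 centre [631.1 241.3] R 44.834917873814796 z 19.585524677427482 tilt deg [0.3 0. ] in lifter: 104.31472570463526 5.672881204671945
[535.5 233.2 167.3] yaw 1.3088566634612024 [ 9.999e-01  1.140e-02 -9.000e-04  5.000e-04] 20.7333
score 0.71
blade plane: slope deg x,y [-0.20436983  0.01103393] z at tcp 155.1503321696439
tool-frame x range [ 60.56719539 149.94043325] y range [-23.37281251  22.50661441] ((105.14128112792969, -0.5001487731933594), (47.821502685546875, 90.27092742919922), 89.99241638183594)
[(0.78, [317.0, 160.0, 328.0, 186.0])]
bar ((527.8179321289062, 233.17367553710938), (82.86328125, 17.945478439331055), 0.7195417881011963)
```

View pics/w8.png

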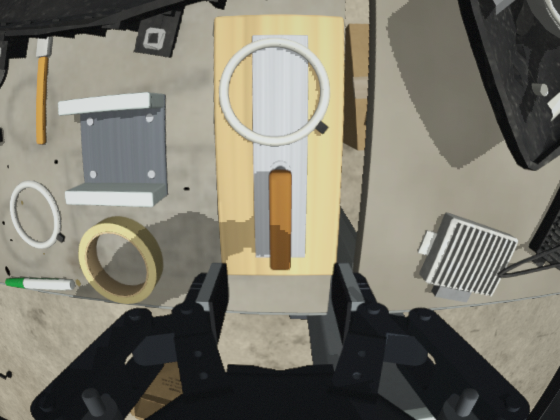

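The lifter lies flat and wholly on the board, with the ring on its blade at px (275,92) and the gripper clear. I'll hand it in.

```bash
python3 -c "
from bench import arm
print(arm.job_done())"
```

```text
the job is handed in; nothing more can be done
None
```

I lifted the ring off the rack on the lifter's blade, set the lifter down flat and wholly on its board with the ring still on it, let go, and handed the job in at about 21 s; the last images show it in place, but the hand-in call returned no verdict.

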